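# Nest the chopstick holders and lock the caddy fence against them

## Task

Get the bamboo caddy ready for carrying: first nest the loose jade chopstick holder upright inside the jade holder standing in the caddy and let go. Then loosen the orange clamp knob, slide the grey fence along its rail so that it pushes the stack up against the dark wooden end stop and holds it snugly between the two, and turn the knob tight again to lock the fence there. Leave the other tableware where it is.

Things in the scene. Friction and masses are not known exactly. Their poses are not given: they have to be found in the camera images.
- caddy: fixed bamboo caddy base, 150 (x) by 320 (y) by 8 mm thick; origin at the centre of its underside, on the table. Along its far side runs an aluminium rail (parallel to the caddy's own y, at caddy x = +45 mm, top 26 mm up); the bay for the holders is the bamboo floor (top at z = 8 mm) around caddy x = -30 mm. A wooden block as high as the rail closes each end of it
- end_stop_face (a point): centre of the face of the fixed dark wooden end stop that looks into the bay (towards caddy -y), 18 mm above the table; the stop is 85 mm long along caddy x (centred 7.5 mm to the +x side of this point), 10 mm thick and 28 mm high above the table. Its axes are the caddy's
- carriage (a joint): position of the grey sliding carriage with its fence along the rail, m; 0 is the end away from the end stop, growing along caddy +y towards the end stop, travel 0.16. When the clamp is loose it slides with about 1.5 N and stays where it is left; when clamped tight it holds against a push of about 20 N or more
- fence_face (a point): centre of the fence's face that looks to the bay (caddy +y); moves with the carriage. The fence is a low plate 85 mm long (caddy x, centred 7.5 mm to the +x side of this point), 8 mm thick, its top 28 mm above the table. Its axes are the caddy's
- push_face (a point): centre, 44 mm above the table, of the upper part of the carriage's rear face (it looks to caddy -y, away from the end stop); a good place to push, above the rail top. The carriage block is 60 mm (x) by 60 mm (y), from 12 to 54 mm above the table, centred under the knob, 60 mm in caddy y from this face to the fence's face. Axes are the caddy's
- clamp (a joint): angle of the orange clamp knob on top of the carriage, rad, growing clockwise seen from above = tightening. 0 is the loose end, 1.45 the tight end; below 0.6 the carriage is free, above 0.7 the grip grows, 1.05 and over counts as tight. It starts tight, stays where left. Turning needs about 0.14 to 0.25 N m
- knob_grip (a point): centre of the orange grip bar of the clamp knob, on the knob's vertical axis, 75 mm above the table. The bar is 46 mm long along this frame's x, 12 mm thick along its y, from 60 to 86 mm above the table; it turns with the knob (with the clamp joint at 0 its x is the caddy's x). A small white dot marks its +x end. Under it a black disc of radius 21 mm
- holder_caddy: jade-green plastic chopstick holder (open round cup, about 130 g) standing in the caddy's bay between fence and end stop. 70 mm high; outer radius 22.5 mm from the foot to 24 mm up, flaring to 29 mm at 40 mm up, then straight to the rim; wall 2.5 mm; solid bottom, the inner floor 40 mm above the underside, the inside 26 mm in radius. Origin at the centre of the underside, z up
- holder_loose: a second, identical jade-green holder, standing upright on the table to the left of the caddy; origin at the centre of the underside. Nested upright in the other one it rests on its inner floor, its own foot 40 mm above the other's foot, with some 3 mm of side play
- canister: closed tin sesame canister, radius 32 mm, 105 mm high, standing on the table near the loose holder; leave alone. Origin at the centre of the underside
- bowl: matte black ceramic bowl, radius 65 mm, 58 mm high, beyond the caddy; leave alone. Origin at the centre of the underside
- fork: stainless serving fork 180 mm long and 4 mm thick lying flat to the right of the caddy; leave alone. Origin under it, 90 mm from the handle's end, its x along it towards the tines
- teacup: white teacup, radius 36 mm, 60 mm high, beyond the caddy; leave alone. Origin at the centre of the underside
- sauce_bottle: closed dark sauce bottle, radius 28 mm, 150 mm high, to the right of the caddy; leave alone. Origin at the centre of the underside
Mind the look-alikes: they are no part of the job. Leave any blue or red look-alike of the holder_caddy alone.

How it is judged:
On the way, in this order (a step that is already met when the one before it is completed fails the run):
1. the loose holder is nested upright in the caddy's holder, fully down, and let go (z of holder_loose in the frame of holder_caddy between 0.036 and 0.044 m and horizontal distance between holder_loose and holder_caddy below 0.006 m and angle between holder_loose's own z axis and vertical below 0.12 rad and contact force between the fingers and holder_loose below 0.1 N), for 0.2 s.
2. the clamp knob is loosened (value of joint clamp below 0.6 rad), for 0.2 s.
3. with the clamp loose, the fence has pushed the stack against the end stop (value of joint clamp below 0.75 rad and y of holder_caddy in the frame of end_stop_face above -0.0275 m and y of holder_caddy in the frame of fence_face below 0.0275 m), for 0.2 s.
4. the clamp knob is turned tight again (value of joint clamp above 1.05 rad), for 0.2 s.
At the end, for the whole second after the job is handed in: The clamp knob is tight (at least 1.05 rad), both holders stand upright and at rest in the caddy's bay, the loose one fully nested in the other (foot 36 to 44 mm above its foot, axes within 6 mm), and the stack is snug: at most about 5 mm of gap to the end stop and to the fence (value of joint clamp above 1.05 rad and y of holder_caddy in the frame of end_stop_face above -0.0275 m and y of holder_caddy in the frame of fence_face below 0.0275 m and x of holder_caddy in the frame of end_stop_face between -0.03 and 0.04 m and z of holder_loose in the frame of holder_caddy between 0.036 and 0.044 m and horizontal distance between holder_loose and holder_caddy below 0.006 m and angle between holder_caddy's own z axis and vertical below 0.1 rad and angle between holder_loose's own z axis and vertical below 0.12 rad and height (world z) of holder_caddy below 0.012 m and linear speed of each of holder_loose, holder_caddy below 0.02 m/s); the robot touches nothing.
It fails at once if a bystander was moved more than 25 mm (distance of any of canister, bowl, fork, teacup, sauce_bottle from where it was at the start of the episode above 0.025 m).
It fails at once if a holder was tipped over (angle between any of holder_loose, holder_caddy's own z axis and vertical above 0.8 rad).
It also fails if it takes over 72 s, if anything falls off the work surface, if the arm or the gripper's body presses on something with over 40 N, if the wrist force passes 120 N, or if a joint passes its speed limit or range.

## Robot

A 7-joint arm with a two-finger parallel gripper is mounted at the origin on the work surface. World frame = base frame: x ahead of the robot, y to its left, z up, the work surface at z = 0. Lengths are in m, angles in rad, forces in N, time in s.
With the tool pointing down it reaches from about 0.4 to 0.875 m from the base axis. Payload 19.3 kg.
Tool frame: the origin (TCP) lies at the very end of the fingers, on their centre line; the grasp point (between the pads) lies 19 mm behind it; z points along the fingers, y is the line along which they close (so a half turn about z gives the same grasp; the last joint's range is limited). The gripper opens to 85 mm and grips with 20 to 120 N. Pads are 22 mm wide; open, the fingers measure 114 mm over their backs; the gripper's body (76 mm by 85 mm) begins 54 mm behind the grasp point. The pads swing forward as they close: fully open they stand 13 mm farther back than shut.
Start: joints at [-1.176, 0.521, -0.036, 1.599, 0.021, 1.021, -0.113], TCP at [0.28, 0.559, 0.231] pointing down, gripper open.
Joint ranges: [-2.91, 2.91], [-0.3, 2.13], [-1.5, 1.42], [0.17, 2.43], [-1.26, 4.41], [0.16, 1.93], [-2.52, 2.52]. Speed limits (rad/s): [1.89, 1.89, 2.39, 2.39, 3.01, 3.01, 3.01].

## Interface

Orientations are given as [roll, pitch, yaw] about the fixed x, y, z axes, in that order (R = Rz(yaw) Ry(pitch) Rx(roll)).
In Python, from workcell import monitor, optics, workorder gives the robot as it stands.
- The arm moves only by the tool apply_moves, never from a script. Its arguments are lists of equal length, an entry for each row: "linear": the shift along the tool's x, y, z each as a share of 0.1 m, from -1 to 1, a list of three; "delta_rot": the turn, a rotation vector about the tool's x, y, z each as a share of 120 degrees, from -1 to 1, a list of three. A call has exactly 5 rows; each row is the pose to reach, as a shift and turn from the pose commanded when the call began, along the tool's axes at that moment; what a row does not reach only later rows make up. A row lasts 1/12 s, in which the tool goes at most 41.7 mm and 7.16 degrees, less where a joint would pass 70% of its speed; a pose out of reach is approached as far as the arm can. A call with a number of a shift or a turn outside -1 to 1 is refused whole. A call with a gripper value outside its range is refused whole. "gripper" is the opening, from -1 (shut) to 1 (fully open), set as the call begins (left out, the last holds). The fingers move at their own pace and stop on an object; "force" is the grip in N (left out, the last holds). Time passes only in rows, so rows that repeat a pose let the fingers close, or fill a call up. It gives the time, the measured TCP pose, the force, the opening and the grip force at its end, in the units of the state.
- monitor.observe(): the state, without advancing time (a new reading comes with each control period).
- optics.grab_frame(name): name is "scene" or "top" or "wrist"; returns (picture, depth): 384x512x3 uint8, red, green, blue; 384x512 float32, m along the optical axis (not along the pixel's ray), 0 where there is no reading.
- optics.camera_info(name): a dict with "fx", "fy", "cx", "cy" (pixels), "rvec" (rotation vector, rad) and "tvec" (3), from world to camera coordinates, as OpenCV has them; the wrist camera has in their place "T_tool_cam" (4x4, takes a point from camera to tool coordinates, whose origin is the TCP and whose axes are the flange's). Camera axes: x right, y down, z forward; pixel columns grow to the right and rows downward; lengths in m; the calibration is good to about 2 mm. The wrist camera is an equidistant fisheye: a pixel r from the principal point sees the ray r / f radians off the axis. A picture is of the moment at which its call begins: read the wrist's pose just before it. camera_info takes no time and is no camera call.
- workorder.job_done(): hands the job in; it is judged then, once.
The state is a dict: "clock": time; "qpos": joint angles; "qd": joint speeds; "joint_efforts": joint torques, N m; "position": TCP position; "tool_rot": TCP orientation; "force": force on the tool from outside, world axes, zero at the start; "moment": the same for the moment, N m; "grip_width": finger opening in m; "finger_force": force on a finger pad.
Only numpy, scipy, OpenCV 4.12 (cv2) and the standard library are available. Lean on these libraries where they do the work, as an engineer would, in place of code of your own. Each camera call takes 0.05 s, during which the arm holds its last target. There are 200 camera calls.

## Working session

There is one attempt and no reset: what is moved stays moved. The work goes in short steps, Python scripts to look and compute and a tool call to move; the robot and the scene stay as the last step left them, time stands still between calls to the robot, and variables do not carry over. Pictures are saved under pics/ and viewed, at most 10 in all, crops included, and the job is handed in when it is done.

Besides the shell and the picture viewer there is one more tool, called after ">>>" as a command line: name --argument value ..., lists and objects as JSON in quotes. apply_moves: Moves the arm, as the interface text tells. Its arguments: {"type":"object","properties":{"linear":{"type":"array"},"delta_rot":{"type":"array"},"gripper":{"type":"number"},"force":{"type":"number"}},"required":["linear","delta_rot"]}

```bash
mkdir -p pics; ls; cat > h.py <<'E'
import numpy as np, cv2
from scipy.spatial.transform import Rotation as R
from workcell import monitor, optics, workorder
def cam(n):
    c=optics.camera_info(n); K=np.array([[c['fx'],0,c['cx']],[0,c['fy'],c['cy']],[0,0,1]])
    return K,R.from_rotvec(np.ravel(c['rvec'])).as_matrix(),np.ravel(c['tvec'])
def cloud(n,d):
    K,Rm,t=cam(n); v,u=np.mgrid[:d.shape[0],:d.shape[1]]
    p=np.stack([(u-K[0,2])/K[0,0]*d,(v-K[1,2])/K[1,1]*d,d],-1)
    return (p-t)@Rm
def ray(n,uv,z):
    K,Rm,t=cam(n); uv=np.atleast_2d(uv).astype(float)
    d=np.c_[(uv-K[:2,2])/[K[0,0],K[1,1]],np.ones(len(uv))]@Rm; o=-Rm.T@t
    return o+d*((z-o[2])/d[:,2])[:,None]
E
python3 - <<'E'
from h import *
print(monitor.observe())
ims=[]
for n in ('scene','top'):
    im,d=optics.grab_frame(n); np.savez(f'pics/{n}0.npz',im=im,d=d); cv2.imwrite(f'pics/{n}0.png',im[...,::-1]); print(n,optics.camera_info(n),(d>0).mean())
E
```

```text
pics
{'clock': 0.0, 'qpos': array([-1.17619354,  0.52198924, -0.03630529,  1.59999315,  0.02122269,
        1.02108425, -0.11282638]), 'qd': array([ 1.49739781e-05,  4.31157656e-04,  1.16050298e-03,  7.48487261e-04,
       -2.05779293e-03, -6.73470201e-04, -1.95948710e-03]), 'joint_efforts': array([ 4.63578290e-04, -9.27118993e+01,  1.97959498e+00, -3.69925261e+01,
        1.77575106e-02,  8.25520634e-03,  2.95194525e-05]), 'position': array([0.28005806, 0.55837928, 0.23074674]), 'tool_rot': array([-3.14050933e+00,  1.07221077e-04,  2.67674599e+00]), 'force': array([ 0.1803235 , -0.46199372, -0.73961575]), 'moment': array([0.00731842, 0.03359039, 0.00340032]), 'finger_force': 0.0, 'grip_width': 0.08560006407421433}
scene {'fx': 465.25960266378974, 'fy': 465.25960266378974, 'cx': 257.0409751081319, 'cy': 187.05542092470188, 'rvec': array([ 2.4983298 ,  0.61284174, -0.20480262]), 'tvec': array([-0.47128887, -0.25429034,  1.64745084])} 0.9959157307942709
top {'fx': 359.28631982282315, 'fy': 359.28631982282315, 'cx': 252.63130095835533, 'cy': 187.3010950890973, 'rvec': array([ 2.150347  , -2.1625557 ,  0.08745961]), 'tvec': array([-0.07245727,  0.57117784,  1.11854274])} 0.9959055582682291
```

View pics/top0.png

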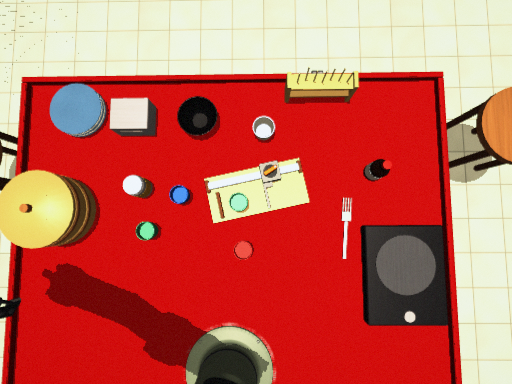

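View pics/scene0.png

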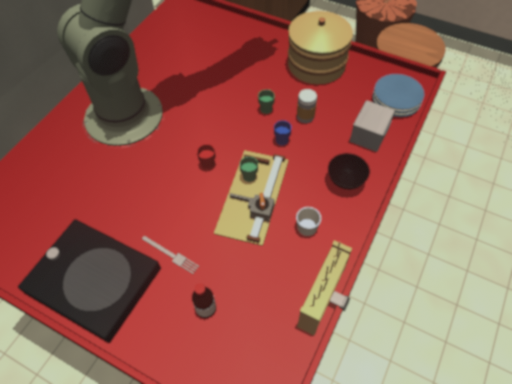

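Top view: loose jade holder at (146,231), caddy jade holder at (239,203), end stop at (220,204), orange knob at (270,172), canister (133,186), blue holder (180,195), red holder (243,250). The scene view agrees: loose at (266,101), caddy holder (249,168), knob (262,202).

```bash
cat > m.py <<'E'
from h import *
def rep(n,im,d):
    P=cloud(n,d); hsv=cv2.cvtColor(im,cv2.COLOR_RGB2HSV)
    reg=(P[...,0]>.3)&(P[...,0]<.85)&(abs(P[...,1])<.5)
    for nm,lo,hi in (('jade',(65,60,40),(92,255,255)),('blue',(100,100,30),(125,255,255)),('orange',(8,120,90),(20,255,255)),('bamboo',(20,40,120),(35,160,255)),('brown',(2,80,30),(14,220,130))):
        m=(cv2.inRange(hsv,lo,hi)>0)&reg
        k,l,s,c=cv2.connectedComponentsWithStats(m.astype(np.uint8))
        for i in range(1,k):
            if s[i,4]<12: continue
            q=P[l==i]; top=np.percentile(q[:,2],95)
            ct=np.argwhere(l==i)[:,::-1]
            t=q[q[:,2]>top-.008]
            (cx,cy),r=cv2.minEnclosingCircle(t[:,:2].astype(np.float32))
            print(n,nm,s[i,4],'px',c[i].round(1),'med',np.median(q,0).round(4),'top %.4f'%top,'circ %.4f %.4f r%.4f'%(cx,cy,r), 'rect',cv2.minAreaRect(q[:,:2].astype(np.float32)) if nm in('bamboo','brown','orange') else '')
if __name__=='__main__':
    for n in ('top','scene'):
        f=np.load(f'pics/{n}0.npz'); rep(n,f['im'],f['d'])
    f=np.load('pics/top0.npz'); cv2.imwrite('pics/topc.png',cv2.resize(f['im'][120:270,120:320,::-1],None,fx=4,fy=4,interpolation=cv2.INTER_CUBIC))
E
python3 m.py
```

```text
top jade 258 px [238.2 201.5] med [ 0.5236 -0.0303  0.0478] top 0.0780 circ 0.4953 -0.0563 r0.0642 rect 
top jade 292 px [146.4 230.1] med [0.4368 0.2584 0.0408] top 0.0686 circ 0.4363 0.2544 r0.0287 rect 
top blue 625 px [ 86.2 115.7] med [0.808  0.4648 0.0478] top 0.0524 circ 0.6486 0.1985 r0.3601 rect 
top blue 283 px [179.2 194.2] med [0.5495 0.1573 0.0406] top 0.0693 circ 0.5472 0.1536 r0.0284 rect 
top orange 39 px [299.3 165.6] med [ 0.642  -0.2256  0.0237] top 0.0268 circ 0.6389 -0.2250 r0.0191 rect ((0.6402614712715149, -0.22788169980049133), (0.06656947731971741, 0.015662824735045433), 14.260198593139648)
top orange 48 px [269.6 169.7] med [ 0.6197 -0.1302  0.0834] top 0.0870 circ 0.6176 -0.1302 r0.0222 rect ((0.6221701502799988, -0.13044194877147675), (0.016392452642321587, 0.049530431628227234), 32.88979721069336)
top orange 223 px [ 69.7 209.1] med [0.4971 0.456  0.1238] top 0.1426 circ 0.4588 0.1985 r0.3011 rect ((0.5248146653175354, 0.20632635056972504), (0.1951797753572464, 0.6041083335876465), 4.430906772613525)
top orange 203 px [ 81.3 210.1] med [0.4998 0.4548 0.05
[... 8277 characters left out ...]
1349814534187, 0.06737927347421646), 85.74224090576172)
scene brown 37 px [253.2 238.9] med [ 0.6441 -0.2315  0.0244] top 0.0296 circ 0.6423 -0.2312 r0.0151 rect ((0.6420513391494751, -0.22995591163635254), (0.02991786040365696, 0.010609189048409462), 12.451169967651367)
scene brown 42 px [150.1 273. ] med [ 0.4485 -0.4636  0.0476] top 0.0526 circ 0.4459 -0.4580 r0.0289 rect ((0.44856444001197815, -0.458086222410202), (0.009305900894105434, 0.05820848420262337), 3.631722927093506)
scene brown 335 px [203.4 301.9] med [ 0.6341 -0.4758  0.1007] top 0.1202 circ 0.6240 -0.4659 r0.0163 rect ((0.6097041368484497, -0.4664901793003082), (0.08566125482320786, 0.05261089652776718), 1.3781721591949463)
```

View pics/topc.png

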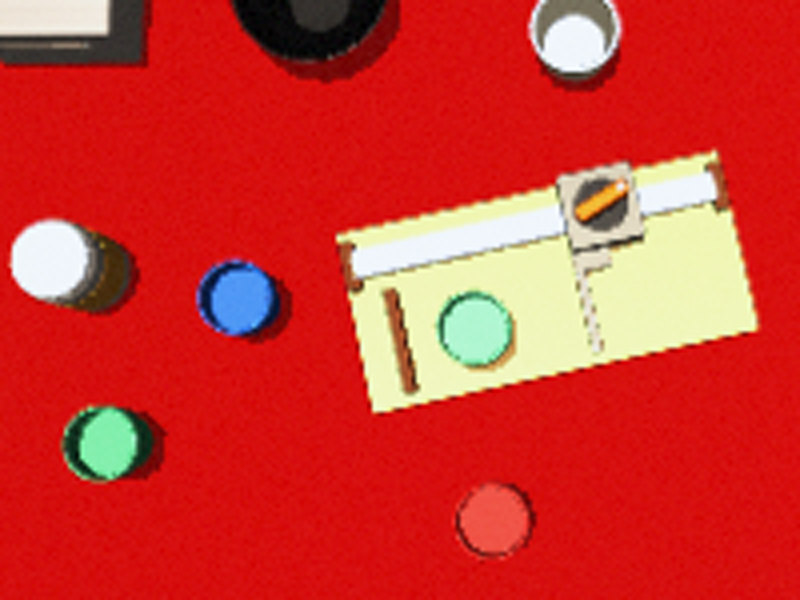

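The enlarged top view shows the caddy turned about 12°, the end stop on the left, the fence to the right of the caddy holder, and the orange bar at crop (600,200) with its white dot at the right/far end. Next I'll work out the caddy frame and the approach.

```bash
cat >> h.py <<'E'
def go(target,yaw=None,s=None):
    s=s or monitor.observe(); Rt=R.from_euler('xyz',s['tool_rot'])
    d=Rt.inv().apply(np.array(target)-s['position'])
    print('tool shift (units of .1m)',(d*10).round(3),'n',np.linalg.norm(d).round(3))
    if yaw is not None:
        print('rotvec/120deg',((Rt.inv()*R.from_euler('xyz',[np.pi,0,yaw])).as_rotvec()/np.radians(120)).round(4))
def pose(): 
    s=monitor.observe(); T=np.eye(4); T[:3,:3]=R.from_euler('xyz',s['tool_rot']).as_matrix(); T[:3,3]=s['position']; return T
def wray(T,uv,z):   # wrist fisheye ray onto plane z
    c=optics.camera_info('wrist'); uv=np.atleast_2d(uv).astype(float)
    p=np.c_[(uv[:,0]-c['cx'])/c['fx'],(uv[:,1]-c['cy'])/c['fy']]; th=np.linalg.norm(p,axis=1)
    d=np.c_[p*(np.sin(th)/np.maximum(th,1e-9))[:,None],np.cos(th)]
    W=T@np.array(c['T_tool_cam']); d=d@W[:3,:3].T; o=W[:3,3]
    return o+d*((z-o[2])/d[:,2])[:,None]
E
python3 - <<'E'
from h import *
c=optics.camera_info('wrist'); print(c)
corn=np.array([[340,235],[718,152],[757,330],[375,412]])/4+[120,120]
P=ray('top',corn,.008); print(P.round(4)); print('centre',P.mean(0).round(4), np.linalg.norm(np.diff(P,axis=0),axis=1))
v=(P[0]+P[3]-P[1]-P[2]); print('yaw',np.degrees(np.arctan2(-v[0],v[1])))
go([.436,.2545,.2])
E
```

```text
{'fx': 297.3186396354542, 'fy': 297.3186396354542, 'cx': 257.18810955268555, 'cy': 195.57482703981827, 'T_tool_cam': array([[-8.65099373e-05, -9.61611165e-01, -2.74415670e-01,
         6.91263469e-02],
       [ 9.99999909e-01, -1.98034587e-04,  3.78704104e-04,
         7.91356079e-04],
       [-4.18509889e-04, -2.74415612e-01,  9.61611094e-01,
        -1.42507430e-01],
       [ 0.00000000e+00,  0.00000000e+00,  0.00000000e+00,
         1.00000000e+00]])}
[[ 0.6022  0.0805  0.008 ]
 [ 0.6683 -0.229   0.008 ]
 [ 0.5224 -0.2577  0.008 ]
 [ 0.458   0.0508  0.008 ]]
centre [ 0.5627 -0.0888  0.008 ] [0.31647356 0.14867311 0.3151913 ]
yaw 11.923734393578655
tool shift (units of .1m) [-2.756 -2.017  0.31 ] n 0.343
```

>>> apply_moves --linear '[[-0.18,-0.13,0.02],[-0.38,-0.28,0.04],[-0.58,-0.42,0.06],[-0.78,-0.57,0.08],[-0.92,-0.672,0.1]]' --delta_rot '[[0,0,0],[0,0,0],[0,0,0],[0,0,0],[0,0,0]]' --gripper 1

```text
clock: 0.52
position: [0.3333, 0.4552, 0.221]
tool_rot: [-3.141, 0.001, 2.675]
force: [1.8, 0.6, -0.1]
grip_width: 0.0855
finger_force: 0.0
```

>>> apply_moves --linear '[[-0.18,-0.13,0.02],[-0.38,-0.28,0.04],[-0.58,-0.42,0.06],[-0.78,-0.57,0.08],[-0.92,-0.672,0.1]]' --delta_rot '[[0,0,0],[0,0,0],[0,0,0],[0,0,0],[0,0,0]]'

```text
clock: 0.93
position: [0.3852, 0.3538, 0.211]
tool_rot: [-3.141, 0.0, 2.675]
force: [0.9, 0.4, -0.6]
grip_width: 0.0852
finger_force: 0.0
```

>>> apply_moves --linear '[[-0.18,-0.13,0.02],[-0.38,-0.28,0.04],[-0.58,-0.42,0.06],[-0.78,-0.57,0.08],[-0.92,-0.672,0.1]]' --delta_rot '[[0,0,0],[0,0,0],[0,0,0],[0,0,0],[0,0,0]]'

```text
clock: 1.35
position: [0.4372, 0.2525, 0.2011]
tool_rot: [-3.141, 0.0, 2.675]
force: [-0.1, -0.9, -0.5]
grip_width: 0.0859
finger_force: 0.0
```

```bash
python3 - <<'E'
from h import *
s=monitor.observe(); print(s['clock'],s['position'],s['tool_rot'],s['qpos'].round(2))
T=pose(); im,d=optics.grab_frame('wrist'); np.savez('pics/w1.npz',im=im,d=d,T=T); cv2.imwrite('pics/w1.png',im[...,::-1])
E
```

```text
1.35 [0.43724046 0.25252533 0.20107103] [-3.14087200e+00  2.29936500e-04  2.67534655e+00] [-0.66  0.37  0.02  1.94 -0.01  0.83  0.47]
```

View pics/w1.png

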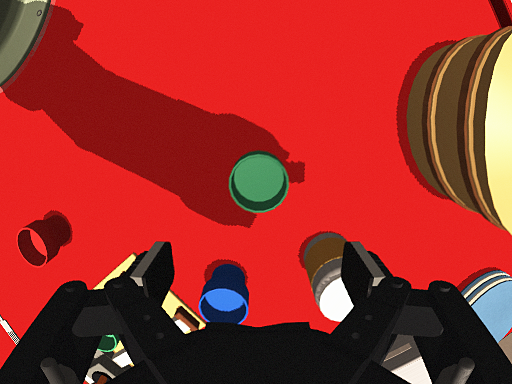

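The wrist view shows the loose holder's rim centred near (258,182), laterally between the fingers. I'll measure it by ray and depth.

```bash
cat >> h.py <<'E'
def wjade(im,T,z,near=None,verbose=True,lo=(60,60,30),hi=(92,255,255),rad=.029):
    """rim centre: jade blob hull -> ray onto rim plane; ellipse of hull"""
    m=cv2.inRange(cv2.cvtColor(im,cv2.COLOR_RGB2HSV),lo,hi)
    k,l,s,c=cv2.connectedComponentsWithStats(m)
    for i in range(1,k):
        if s[i,4]<300: continue
        pts=np.argwhere(l==i)[:,::-1]; h=cv2.convexHull(pts.astype(np.int32))[:,0]
        W=wray(T,h,z)[:,:2]; (x,y),r=cv2.minEnclosingCircle(W.astype(np.float32))
        A=np.c_[2*W,np.ones(len(W))]; q=np.linalg.lstsq(A,(W**2).sum(1),rcond=None)[0]
        print('blob',s[i,4],c[i].round(1),'enc',(round(x,4),round(y,4),round(r,4)),'lsq',q[:2].round(4),np.sqrt(q[2]+q[0]**2+q[1]**2).round(4))
def wcloud(T,d):
    v,u=np.mgrid[:d.shape[0],:d.shape[1]]; c=optics.camera_info('wrist')
    p=np.stack([(u-c['cx'])/c['fx'],(v-c['cy'])/c['fy']],-1); th=np.linalg.norm(p,axis=-1)
    k=d*np.tan(th)/np.maximum(th,1e-9); q=np.concatenate([p*k[...,None],d[...,None]],-1)
    W=T@np.array(c['T_tool_cam']); return q@W[:3,:3].T+W[:3,3]
E
python3 - <<'E'
from h import *
f=np.load('pics/w1.npz'); T=f['T']
wjade(f['im'],T,.07)
P=wcloud(T,f['d']); m=cv2.inRange(cv2.cvtColor(f['im'],cv2.COLOR_RGB2HSV),(60,60,30),(92,255,255))>0
m[:,:220]=0;m[:,300:]=0; q=P[m]; print(np.percentile(q[:,2],[2,50,95,99]).round(4)); t=q[q[:,2]>.062]; print(cv2.minEnclosingCircle(t[:,:2].astype(np.float32)))
print(np.median(P[20:100,220:300,2]))
go([.436,.2545,.2])
E
```

```text
blob 2824 [258.2 181.7] enc (0.4342, 0.2559, 0.0297) lsq [0.4345 0.2561] 0.0288
[0.0385 0.0405 0.0701 0.0709]
((0.4184896945953369, 0.263908326625824), 0.04740376025438309)
-0.0001248270052401912
tool shift (units of .1m) [0.042 0.03  0.008] n 0.005
```

>>> apply_moves --linear '[[0.04,0.02,0.15],[0.04,0.02,0.35],[0.04,0.02,0.55],[0.04,0.02,0.75],[0.04,0.02,0.9]]' --delta_rot '[[0,0,0],[0,0,0],[0,0,0],[0,0,0],[0,0,0]]'

```text
clock: 1.82
position: [0.4333, 0.2582, 0.1098]
tool_rot: [-3.141, -0.001, 2.677]
force: [0.2, 0.2, -0.5]
grip_width: 0.0852
finger_force: 0.0
```

>>> apply_moves --linear '[[0,0,0.15],[0,0,0.35],[0,0,0.55],[0,0,0.7],[0,0,0.79]]' --delta_rot '[[0,0,0],[0,0,0],[0,0,0],[0,0,0],[0,0,0]]'

```text
clock: 2.23
position: [0.4331, 0.2581, 0.0306]
tool_rot: [-3.14, -0.001, 2.677]
force: [-0.4, -0.9, -0.1]
grip_width: 0.0854
finger_force: 0.0
```

>>> apply_moves --linear '[[0,0,0],[0,0,0],[0,0,0],[0,0,0],[0,0,0]]' --delta_rot '[[0,0,0],[0,0,0],[0,0,0],[0,0,0],[0,0,0]]' --gripper -1 --force 25

```text
clock: 2.65
position: [0.4342, 0.2586, 0.033]
tool_rot: [3.141, 0.001, 2.677]
force: [-0.4, 0.0, -2.3]
grip_width: 0.0583
finger_force: 27.2
```

>>> apply_moves --linear '[[0,0,0],[0,0,0],[0,0,0],[0,0,0],[0,0,0]]' --delta_rot '[[0,0,0],[0,0,0],[0,0,0],[0,0,0],[0,0,0]]'

```text
clock: 3.07
position: [0.4342, 0.2586, 0.0329]
tool_rot: [3.141, 0.001, 2.677]
force: [-1.2, -1.0, 8.2]
grip_width: 0.0583
finger_force: 27.8
```

>>> apply_moves --linear '[[0,0,-0.06],[0,0,-0.2],[0,0,-0.45],[0,0,-0.75],[0,0,-1.0]]' --delta_rot '[[0,0,0],[0,0,0],[0,0,0],[0,0,0],[0,0,0]]'

```text
clock: 3.48
position: [0.4337, 0.2582, 0.1342]
tool_rot: [3.141, 0.0, 2.677]
force: [1.1, 0.8, -1.3]
grip_width: 0.0582
finger_force: 27.7
```

>>> apply_moves --linear '[[-0.1,-0.07,-0.2],[-0.25,-0.18,-0.35],[-0.42,-0.3,-0.4],[-0.6,-0.43,-0.4],[-0.78,-0.556,-0.4]]' --delta_rot '[[0,0,0],[0,0,0],[0,0,0],[0,0,0],[0,0,0]]'

```text
clock: 3.9
position: [0.479, 0.1728, 0.1733]
tool_rot: [3.141, 0.001, 2.677]
force: [0.6, 0.4, -1.8]
grip_width: 0.058
finger_force: 27.7
```

>>> apply_moves --linear '[[-0.16,-0.11,0],[-0.32,-0.22,0],[-0.47,-0.33,0],[-0.62,-0.44,0],[-0.78,-0.556,0]]' --delta_rot '[[0,0,0],[0,0,0],[0,0,0],[0,0,0],[0,0,0]]'

```text
clock: 4.32
position: [0.5235, 0.0882, 0.1727]
tool_rot: [3.141, -0.0, 2.677]
force: [0.2, -0.5, -1.6]
grip_width: 0.0581
finger_force: 27.7
```

>>> apply_moves --linear '[[-0.16,-0.11,0],[-0.32,-0.22,0],[-0.47,-0.33,0],[-0.62,-0.44,0],[-0.78,-0.556,0]]' --delta_rot '[[0,0,0],[0,0,0],[0,0,0],[0,0,0],[0,0,0]]'

```text
clock: 4.73
position: [0.5683, 0.0036, 0.1727]
tool_rot: [3.141, -0.0, 2.677]
force: [-0.3, 1.0, -2.1]
grip_width: 0.0583
finger_force: 27.7
```

>>> apply_moves --linear '[[-0.2,-0.14,0],[-0.42,-0.3,0],[-0.6,-0.43,0],[-0.72,-0.51,0],[-0.78,-0.556,0]]' --delta_rot '[[0,0,0],[0,0,0],[0,0,0],[0,0,0],[0,0,0]]'

```text
clock: 5.15
position: [0.6134, -0.0821, 0.1725]
tool_rot: [-3.141, 0.0, 2.675]
force: [-0.3, -0.7, -1.8]
grip_width: 0.0583
finger_force: 27.7
```

>>> apply_moves --linear '[[0,0,0],[0,0,0],[0,0,0],[0,0,0],[0,0,0]]' --delta_rot '[[0,0,0],[0,0,0],[0,0,0],[0,0,0],[0,0,0]]'

```text
clock: 5.57
position: [0.6129, -0.0793, 0.1724]
tool_rot: [3.141, -0.0, 2.678]
force: [-0.3, 0.5, -2.1]
grip_width: 0.0584
finger_force: 27.7
```

```bash
python3 - <<'E'
from h import *
s=monitor.observe(); print(s['clock'],s['position'],s['tool_rot'],s['qpos'].round(2))
T=pose(); im,d=optics.grab_frame('wrist'); np.savez('pics/w2.npz',im=im,d=d,T=T); cv2.imwrite('pics/w2.png',im[...,::-1])
wjade(im,T,.078); wjade(im,T,.078+.16)
E
```

```text
5.5667 [ 0.61287317 -0.07933832  0.17242003] [ 3.14136790e+00 -1.42907982e-04  2.67795100e+00] [-0.01  0.58  0.07  1.68 -0.05  0.89  1.18]
blob 3754 [259.2  73.7] enc (0.5232, -0.0317, 0.0286) lsq [ 0.5232 -0.0317] 0.0283
blob 13284 [257.2 267.3] enc (0.6798, -0.1113, 0.0755) lsq [ 0.6795 -0.1109] 0.0669
blob 3754 [259.2  73.7] enc (0.5422, -0.0426, 0.0093) lsq [ 0.5422 -0.0425] 0.0092
blob 13284 [257.2 267.3] enc (0.5931, -0.0684, 0.0246) lsq [ 0.593  -0.0682] 0.0217
```

View pics/w2.png

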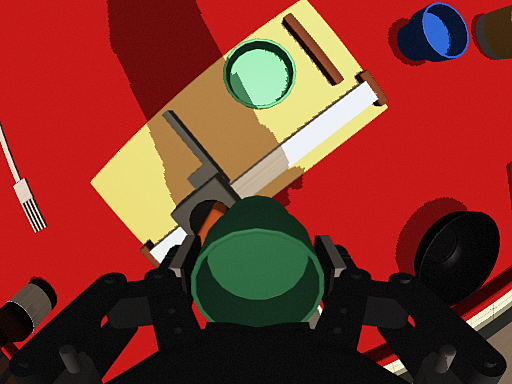

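The wrist view shows the caddy holder at (259,73) with the held holder's rim centred near (258,275). I'll locate the held holder relative to the TCP by depth.

```bash
python3 - <<'E'
from h import *
f=np.load('pics/w2.npz'); T=f['T']; P=wcloud(T,f['d'])
m=cv2.inRange(cv2.cvtColor(f['im'],cv2.COLOR_RGB2HSV),(60,60,30),(92,255,255))>0; m[:150]=0
q=P[m]; print(np.percentile(q[:,2],[1,10,50,90,97,99.5]).round(4))
zt=np.percentile(q[:,2],99); t=q[q[:,2]>zt-.004]
X=(t-T[:3,3])@T[:3,:3]   # tool coords
A=np.c_[2*X[:,:2],np.ones(len(X))]; s=np.linalg.lstsq(A,(X[:,:2]**2).sum(1),rcond=None)[0]; print('rim in tool',s[:2].round(4),np.sqrt(s[2]+s[0]**2+s[1]**2),X.min(0),X.max(0),len(X))
W=wray(T,[[192,280],[324,280],[258,228]],.210); print(((W-T[:3,3])@T[:3,:3]).round(4))
# tilt: floor disc normal
fl=q[(abs(q[:,2]-np.percentile(q[:,2],50))<.006)]; c=np.linalg.lstsq(np.c_[fl[:,:2],np.ones(len(fl))],fl[:,2],rcond=None)[0]; print('floor slope',c,fl.mean(0),len(fl))
go([.5232,-.0317,.1724])
E
```

```text
[0.1447 0.1788 0.186  0.2087 0.2096 0.2451]
rim in tool [0.0089 0.0008] 0.026689990866246512 [-0.02263459 -0.02818007 -0.14250659] [ 0.06912568  0.04301245 -0.0337713 ] 2063
[[ 0.0024 -0.0265 -0.0376]
 [ 0.0023  0.0289 -0.0376]
 [ 0.0264  0.0011 -0.0376]]
floor slope [ 3.93255606e-03 -4.45646368e-05  1.82645928e-01] [ 0.61983907 -0.08151335  0.18508711] 2965
tool shift (units of .1m) [1.016 0.026 0.   ] n 0.102
```

```bash
python3 - <<'E'
from h import *
f=np.load('pics/w2.npz'); T=f['T']; P=wcloud(T,f['d'])
m=cv2.inRange(cv2.cvtColor(f['im'],cv2.COLOR_RGB2HSV),(60,60,30),(92,255,255))>0; m[:150]=0
def fit(q,n):
    X=(q-T[:3,3])@T[:3,:3]; X=X[(abs(X[:,0])<.04)&(abs(X[:,1])<.04)]
    A=np.c_[2*X[:,:2],np.ones(len(X))]; s=np.linalg.lstsq(A,(X[:,:2]**2).sum(1),rcond=None)[0]; print(n,s[:2].round(4),np.sqrt(s[2]+s[0]**2+s[1]**2).round(4),X.min(0).round(4),X.max(0).round(4),len(X))
q=P[m]; fit(q[(q[:,2]>.2075)&(q[:,2]<.213)],'rim')
fl=(abs(P[...,2]-.185)<.005)&m
k,l,s,c=cv2.connectedComponentsWithStats(fl.astype(np.uint8)); i=1+s[1:,4].argmax(); print(s[i],c[i])
ed=(l==i)&~(cv2.erode((l==i).astype(np.uint8),np.ones((3,3)))>0); fit(P[ed],'floor edge')
E
```

```text
rim [-0.002   0.0008] 0.0272 [-0.0217 -0.0279 -0.0384] [ 0.0265  0.0298 -0.0351] 1718
[ 203  256  109   56 1348] [258.07789318 292.36795252]
floor edge [-0.0028  0.0008] 0.0261 [-0.0295 -0.0257 -0.0176] [ 0.0017  0.0273 -0.0076] 537
```

>>> apply_moves --linear '[[0.15,0,0],[0.4,0.01,0],[0.65,0.01,0],[0.85,0.02,0],[1.0,0.02,0]]' --delta_rot '[[0,0,0],[0,0,0],[0,0,0],[0,0,0],[0,0,0]]'

```text
clock: 6.03
position: [0.523, -0.0325, 0.1724]
tool_rot: [3.141, -0.0, 2.678]
force: [0.2, -0.4, -1.6]
grip_width: 0.0584
finger_force: 27.7
```

>>> apply_moves --linear '[[0.03,0,0],[0.036,0,0.1],[0.036,0,0.3],[0.036,0,0.45],[0.036,0,0.55]]' --delta_rot '[[0,0,0],[0,0,0],[0,0,0],[0,0,0],[0,0,0]]'

```text
clock: 6.45
position: [0.5213, -0.0324, 0.1154]
tool_rot: [-3.141, -0.001, 2.677]
force: [1.0, -1.0, -2.2]
grip_width: 0.0582
finger_force: 27.7
```

>>> apply_moves --linear '[[0,0,0],[0,0,0],[0,0,0],[0,0,0],[0,0,0]]' --delta_rot '[[0,0,0],[0,0,0],[0,0,0],[0,0,0],[0,0,0]]'

```text
clock: 6.87
position: [0.5217, -0.0322, 0.1179]
tool_rot: [3.141, 0.001, 2.677]
force: [-0.1, -0.7, -1.7]
grip_width: 0.0583
finger_force: 27.7
```

```bash
python3 - <<'E'
from h import *
s=monitor.observe(); T=pose(); print(s['position'],'held centre',(T@[-.002,.0008,0,1])[:3].round(4),'target .5232 -.0317')
ims=[]
for n in ('scene','top'):
    im,d=optics.grab_frame(n); K,Rm,t=cam(n); p=K@(Rm@np.array([.5232,-.0317,.08])+t); u,v=(p[:2]/p[2]).astype(int)
    ims.append(cv2.resize(im[v-40:v+40,u-40:u+40,::-1],(400,400),interpolation=cv2.INTER_CUBIC))
cv2.imwrite('pics/c3.png',np.hstack(ims))
E
```

```text
[ 0.52174306 -0.03215928  0.11794836] held centre [ 0.5239 -0.0323  0.118 ] target .5232 -.0317
```

View pics/c3.png

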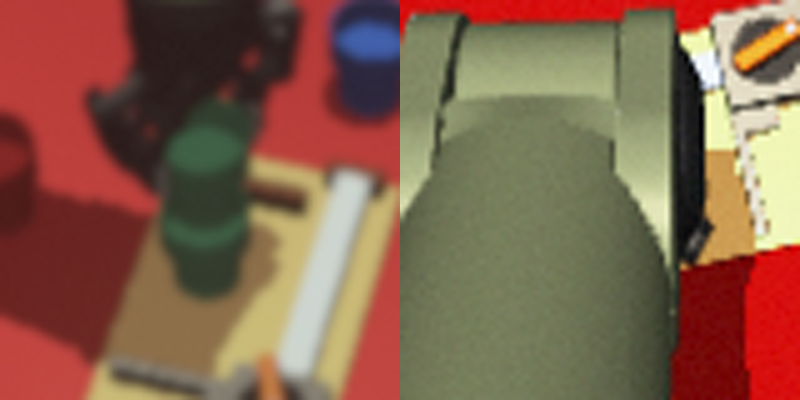

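The scene crop (left) shows the held holder lined up right above the caddy holder. Lowering.

>>> apply_moves --linear '[[0,0,0.05],[0,0,0.1],[0,0,0.15],[0,0,0.18],[0,0,0.2]]' --delta_rot '[[0,0,0],[0,0,0],[0,0,0],[0,0,0],[0,0,0]]'

```text
clock: 7.38
position: [0.521, -0.0321, 0.0966]
tool_rot: [-3.141, -0.001, 2.677]
force: [0.4, -0.1, -1.4]
grip_width: 0.0585
finger_force: 27.7
```

No contact; the foot is inside.

>>> apply_moves --linear '[[0,0,0.04],[0,0,0.08],[0,0,0.11],[0,0,0.13],[0,0,0.15]]' --delta_rot '[[0,0,0],[0,0,0],[0,0,0],[0,0,0],[0,0,0]]'

```text
clock: 7.8
position: [0.5213, -0.0321, 0.082]
tool_rot: [-3.142, -0.0, 2.677]
force: [0.9, -0.2, -2.3]
grip_width: 0.0585
finger_force: 27.7
```

>>> apply_moves --linear '[[0,0,0],[0,0,0],[0,0,0],[0,0,0],[0,0,0]]' --delta_rot '[[0,0,0],[0,0,0],[0,0,0],[0,0,0],[0,0,0]]'

```text
clock: 8.22
position: [0.5214, -0.0321, 0.0825]
tool_rot: [3.141, 0.0, 2.677]
force: [0.3, 0.0, -1.4]
grip_width: 0.0584
finger_force: 27.7
```

>>> apply_moves --linear '[[0,0,0.01],[0,0,0.015],[0,0,0.02],[0,0,0.02],[0,0,0.02]]' --delta_rot '[[0,0,0],[0,0,0],[0,0,0],[0,0,0],[0,0,0]]'

```text
clock: 8.63
position: [0.5216, -0.0322, 0.0809]
tool_rot: [3.141, 0.001, 2.677]
force: [-3.3, -0.9, 13.0]
grip_width: 0.0584
finger_force: 28.7
```

>>> apply_moves --linear '[[0,0,0],[0,0,0],[0,0,0],[0,0,0],[0,0,0]]' --delta_rot '[[0,0,0],[0,0,0],[0,0,0],[0,0,0],[0,0,0]]' --gripper 1

```text
clock: 9.05
position: [0.5213, -0.0321, 0.0802]
tool_rot: [-3.141, -0.0, 2.677]
force: [-0.2, -1.0, 0.2]
grip_width: 0.0855
finger_force: 0.0
```

>>> apply_moves --linear '[[0,0,0],[0,0,0],[0,0,0],[0,0,0],[0,0,0]]' --delta_rot '[[0,0,0],[0,0,0],[0,0,0],[0,0,0],[0,0,0]]'

```text
clock: 9.47
position: [0.5213, -0.0321, 0.0803]
tool_rot: [-3.142, 0.0, 2.677]
force: [-0.5, -0.1, -0.3]
grip_width: 0.0853
finger_force: 0.0
```

>>> apply_moves --linear '[[0,0,-0.1],[0,0,-0.25],[0,0,-0.45],[0,0,-0.7],[0,0,-1.0]]' --delta_rot '[[0,0,0],[0,0,0],[0,0,0],[0,0,0],[0,0,0]]'

```text
clock: 9.88
position: [0.5206, -0.0321, 0.1813]
tool_rot: [-3.141, -0.001, 2.677]
force: [0.7, -0.5, 1.0]
grip_width: 0.0853
finger_force: 0.0
```

```bash
python3 - <<'E'
from h import *
# knob from initial top view, and where to stand to see it
go([.66,-.12,.2],np.radians(124))
E
```

```text
tool shift (units of .1m) [-1.64  -0.161 -0.189] n 0.166
rotvec/120deg [-0.0005 -0.0005  0.2447]
```

>>> apply_moves --linear '[[-0.1,-0.04,-0.05],[-0.3,-0.12,-0.1],[-0.5,-0.2,-0.15],[-0.7,-0.28,-0.2],[-0.88,-0.34,-0.2]]' --delta_rot '[[0,0,0],[0,0,0],[0,0,0],[0,0,0],[0,0,0]]'

```text
clock: 10.3
position: [0.5858, -0.1035, 0.2019]
tool_rot: [3.141, 0.002, 2.676]
force: [0.6, -0.2, 0.6]
grip_width: 0.085
finger_force: 0.0
```

>>> apply_moves --linear '[[-0.2,-0.08,0],[-0.4,-0.16,0],[-0.6,-0.24,0],[-0.8,-0.32,0],[-0.88,-0.34,0]]' --delta_rot '[[0,0,0.05],[0,0,0.1],[0,0,0.15],[0,0,0.2],[0,0,0.245]]'

```text
clock: 10.72
position: [0.6491, -0.1745, 0.2007]
tool_rot: [-3.141, 0.001, 2.157]
force: [-0.3, -0.2, 0.1]
grip_width: 0.0856
finger_force: 0.0
```

>>> apply_moves --linear '[[0,0,0],[0,0,0],[0,0,0],[0,0,0],[0,0,0]]' --delta_rot '[[0,0,0],[0,0,0],[0,0,0],[0,0,0],[0,0,0]]'

```text
clock: 11.13
position: [0.648, -0.1712, 0.2007]
tool_rot: [3.141, -0.0, 2.166]
force: [-0.1, 0.4, 0.6]
grip_width: 0.0852
finger_force: 0.0
```

```bash
cat > knob.py <<'E'
from h import *
import sys
n=sys.argv[1]
s=monitor.observe(); print(s['clock'],s['position'],s['tool_rot'],s['qpos'].round(2))
T=pose(); im,d=optics.grab_frame('wrist'); np.savez(f'pics/{n}.npz',im=im,d=d,T=T); cv2.imwrite(f'pics/{n}.png',im[...,::-1])
m=cv2.inRange(cv2.cvtColor(im,cv2.COLOR_RGB2HSV),(8,120,60),(22,255,255)); P=wcloud(T,d)
m[(P[...,2]<.078)|(P[...,2]>.095)]=0
k,l,st,c=cv2.connectedComponentsWithStats(m)
for i in range(1,k):
    if st[i,4]<80: continue
    pts=np.argwhere(l==i)[:,::-1]; W=wray(T,pts,.086)[:,:2].astype(np.float32); r=cv2.minAreaRect(W)
    b=cv2.boxPoints(r); e=max((b[1]-b[0],b[2]-b[1]),key=np.linalg.norm)
    print(st[i,4],c[i].round(1),'centre',np.round(r[0],4),'size',np.round(r[1],4),'axis deg',np.degrees(np.arctan2(e[1],e[0])).round(1),'z',np.median(P[l==i][:,2]).round(4))
wjade(im,T,.118)
E
python3 knob.py w4
```

```text
11.1333 [ 0.64795117 -0.17123822  0.20066829] [ 3.14118701e+00 -1.47846075e-04  2.16563856e+00] [ 0.04  0.64  0.22  1.51 -0.15  1.01  0.89]
625 [256.1 134.5] centre [ 0.6204 -0.1296] size [0.0112 0.0445] axis deg -56.1 z 0.0856
blob 1317 [230.5  12.8] enc (0.543, -0.0543, 0.0239) lsq [ 0.5433 -0.0524] 0.0229
```

View pics/w4.png

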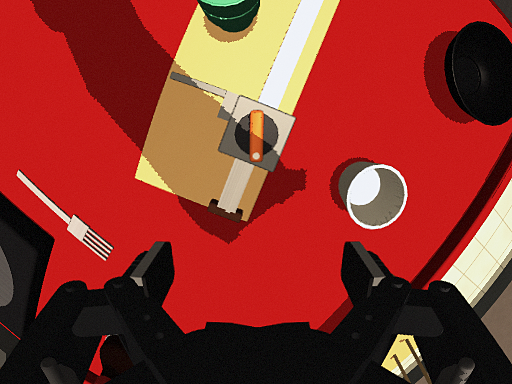

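The wrist view shows the orange bar at (256,134) with its white dot at the near end, axis −56°, top at 86 mm; the nested stack is at the top edge (230,13). Descending onto the bar.

>>> apply_moves --linear '[[0.2,0,0.05],[0.4,0.0,0.15],[0.5,0.0,0.35],[0.5,0.0,0.55],[0.5,0.0,0.75]]' --delta_rot '[[0,0,0],[0,0,0],[0,0,0],[0,0,0],[0,0,0]]'

```text
clock: 11.6
position: [0.6201, -0.1293, 0.1251]
tool_rot: [3.141, 0.0, 2.166]
force: [1.4, 0.3, -0.3]
grip_width: 0.0851
finger_force: 0.0
```

>>> apply_moves --linear '[[0,0,0.15],[0,0,0.3],[0,0,0.45],[0,0,0.55],[0,0,0.6]]' --delta_rot '[[0,0,0],[0,0,0],[0,0,0],[0,0,0],[0,0,0]]'

```text
clock: 12.02
position: [0.6197, -0.13, 0.0641]
tool_rot: [-3.141, -0.001, 2.164]
force: [-0.7, -0.1, -0.2]
grip_width: 0.0853
finger_force: 0.0
```

>>> apply_moves --linear '[[0,0,0],[0,0,0],[0,0,0],[0,0,0],[0,0,0]]' --delta_rot '[[0,0,0],[0,0,0],[0,0,0],[0,0,0],[0,0,0]]'

```text
clock: 12.43
position: [0.6206, -0.1303, 0.066]
tool_rot: [3.141, 0.001, 2.164]
force: [-0.2, -0.7, 0.8]
grip_width: 0.085
finger_force: 0.0
```

>>> apply_moves --linear '[[0,0,0],[0,0,0],[0,0,0],[0,0,0],[0,0,0]]' --delta_rot '[[0,0,0],[0,0,0],[0,0,0],[0,0,0],[0,0,0]]' --gripper -1 --force 70

```text
clock: 12.85
position: [0.6202, -0.1303, 0.0653]
tool_rot: [-3.142, 0.0, 2.164]
force: [0.6, 0.7, 0.9]
grip_width: 0.0252
finger_force: 0.0
```

>>> apply_moves --linear '[[0,0,0],[0,0,0],[0,0,0],[0,0,0],[0,0,0]]' --delta_rot '[[0,0,0],[0,0,0],[0,0,0],[0,0,0],[0,0,0]]'

```text
clock: 13.27
position: [0.6197, -0.1308, 0.0655]
tool_rot: [-3.141, -0.0, 2.163]
force: [-4.4, -2.0, 7.4]
grip_width: 0.0104
finger_force: 68.5
```

>>> apply_moves --linear '[[0,0,0],[0,0,0],[0,0,0],[0,0,0],[0,0,0]]' --delta_rot '[[0,0,0],[0,0,0],[0,0,0],[0,0,0],[0,0,0]]'

```text
clock: 13.68
position: [0.6197, -0.1308, 0.0655]
tool_rot: [-3.141, -0.0, 2.163]
force: [-5.8, -0.9, 7.1]
grip_width: 0.0106
finger_force: 68.5
```

>>> apply_moves --linear '[[0,0,0],[0,0,0],[0,0,0],[0,0,0],[0,0,0]]' --delta_rot '[[0,0,-0.03],[0,0,-0.08],[0,0,-0.13],[0,0,-0.18],[0,0,-0.2]]'

```text
clock: 14.1
position: [0.6197, -0.1308, 0.0655]
tool_rot: [-3.141, -0.001, 2.588]
force: [-4.9, -0.9, 4.2]
grip_width: 0.0105
finger_force: 68.4
```

>>> apply_moves --linear '[[0,0,0],[0,0,0],[0,0,0],[0,0,0],[0,0,0]]' --delta_rot '[[0,0,-0.03],[0,0,-0.08],[0,0,-0.13],[0,0,-0.18],[0,0,-0.22]]'

```text
clock: 14.52
position: [0.6197, -0.1307, 0.0654]
tool_rot: [-3.141, -0.001, 3.048]
force: [-5.1, -0.4, 5.0]
grip_width: 0.0104
finger_force: 68.5
```

>>> apply_moves --linear '[[0,0,0],[0,0,0],[0,0,0],[0,0,0],[0,0,0]]' --delta_rot '[[0,0,-0.02],[0,0,-0.04],[0,0,-0.06],[0,0,-0.08],[0,0,-0.08]]'

```text
clock: 14.93
position: [0.6197, -0.1308, 0.0654]
tool_rot: [-3.141, -0.001, -3.07]
force: [-4.5, -1.5, 5.4]
grip_width: 0.0104
finger_force: 68.6
```

```bash
python3 - <<'E'
from h import *
s=monitor.observe(); print(s['position'],s['tool_rot'],s['qpos'].round(2),s['force'],s['moment'],s['grip_width'],s['finger_force'])
a=np.radians(11.95); print('0.1m along caddy y:'); go(s['position']+.1*np.array([-np.sin(a),np.cos(a),0]),s=s)
# fence and stop distances: caddy-y of features
f=np.load('pics/w2.npz'); 
ey=np.array([-np.sin(a),np.cos(a)]); ex=np.array([np.cos(a),np.sin(a)])
for n,p in (('knob',[.6202,-.1303]),('stack',[.5232,-.0317]),('stopmid',[.5165,.0307]),('ctr',[.5627,-.0888])): print(n,ex@p,ey@p)
E
```

```text
[ 0.61968669 -0.13075811  0.06542775] [-3.14144216e+00 -9.87195934e-04 -3.07006120e+00] [ 0.18  0.74 -0.11  1.69  0.11  0.72  1.67] [-4.47891986 -1.47494788  5.39685727] [-0.02789165  0.97229929  0.0542433 ] 0.010436268658968453 68.6387586593628
0.1m along caddy y:
tool shift (units of .1m) [ 0.137  0.991 -0.   ] n 0.1
knob 0.5797797786960085 -0.2558936072183271
stack 0.5052978186197257 -0.13934577316211214
stopmid 0.511663436818913 -0.07691077572524042
ctr 0.5321187881367252 -0.2033871316280924
```

>>> apply_moves --linear '[[0.01,0.07,0],[0.026,0.19,0],[0.044,0.32,0],[0.06,0.44,0],[0.069,0.5,0]]' --delta_rot '[[0,0,0],[0,0,0],[0,0,0],[0,0,0],[0,0,0]]'

```text
clock: 15.35
position: [0.6087, -0.0794, 0.0654]
tool_rot: [3.141, -0.002, -3.072]
force: [-6.1, -2.3, 8.6]
grip_width: 0.0105
finger_force: 69.1
```

>>> apply_moves --linear '[[0.006,0.04,0],[0.011,0.08,0],[0.017,0.12,0],[0.022,0.16,0],[0.028,0.2,0]]' --delta_rot '[[0,0,0],[0,0,0],[0,0,0],[0,0,0],[0,0,0]]'

```text
clock: 15.77
position: [0.6048, -0.0614, 0.0654]
tool_rot: [-3.141, -0.001, -3.073]
force: [-5.7, -5.6, 7.4]
grip_width: 0.0106
finger_force: 69.1
```

>>> apply_moves --linear '[[0.005,0.035,0],[0.01,0.07,0],[0.014,0.1,0],[0.018,0.13,0],[0.021,0.15,0]]' --delta_rot '[[0,0,0],[0,0,0],[0,0,0],[0,0,0],[0,0,0]]'

```text
clock: 16.18
position: [0.6016, -0.0465, 0.0654]
tool_rot: [-3.141, -0.002, -3.073]
force: [-6.4, -4.6, 8.0]
grip_width: 0.0104
finger_force: 69.1
```

```bash
python3 - <<'E'
from h import *
s=monitor.observe(); print(s['position'],s['tool_rot'],s['qpos'].round(2),s['force'],s['moment'],s['finger_force'])
a=np.radians(11.95); print('caddy y',np.array([-np.sin(a),np.cos(a)])@s['position'][:2]+.2034)
im,d=optics.grab_frame('wrist'); cv2.imwrite('pics/w5.png',im[...,::-1]); T=pose(); np.savez('pics/w5.npz',im=im,d=d,T=T); wjade(im,T,.118)
E
```

```text
[ 0.60158081 -0.04650564  0.06539278] [-3.14078210e+00 -1.70140431e-03 -3.07275731e+00] [ 0.05  0.7  -0.1   1.77  0.1   0.67  1.53] [-6.38709365 -4.62138853  7.95135304] [-1.00671616  1.43449406 -0.01855795] 69.10858869552612
caddy y 0.033340069233785546
blob 21925 [370.   88.7] enc (0.5203, -0.0137, 0.0309) lsq [ 0.5203 -0.0129] 0.0291
```

View pics/w5.png

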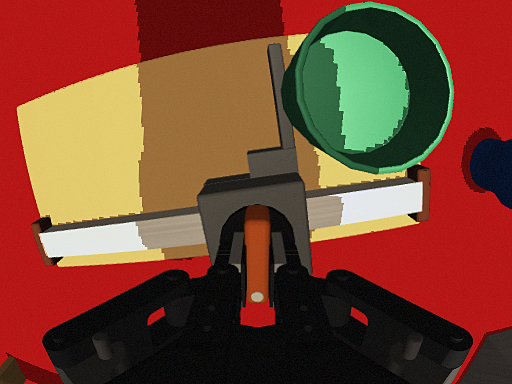

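The view shows the fence against the stack (contact near (285,90)), stack upright and nested. About 16 mm remain to the stop.

>>> apply_moves --linear '[[0.003,0.02,0],[0.006,0.04,0],[0.008,0.06,0],[0.011,0.08,0],[0.014,0.1,0]]' --delta_rot '[[0,0,0],[0,0,0],[0,0,0],[0,0,0],[0,0,0]]'

```text
clock: 16.65
position: [0.5995, -0.0368, 0.0654]
tool_rot: [-3.141, -0.002, -3.073]
force: [-6.5, -5.2, 8.3]
grip_width: 0.0105
finger_force: 69.1
```

>>> apply_moves --linear '[[0.001,0.01,0],[0.003,0.02,0],[0.004,0.03,0],[0.005,0.035,0],[0.005,0.035,0]]' --delta_rot '[[0,0,0],[0,0,0],[0,0,0],[0,0,0],[0,0,0]]'

```text
clock: 17.07
position: [0.5988, -0.0333, 0.0654]
tool_rot: [-3.141, -0.002, -3.073]
force: [-7.1, -3.8, 7.8]
grip_width: 0.0106
finger_force: 69.1
```

>>> apply_moves --linear '[[0.001,0.005,0],[0.001,0.01,0],[0.002,0.015,0],[0.002,0.015,0],[0.002,0.015,0]]' --delta_rot '[[0,0,0],[0,0,0],[0,0,0],[0,0,0],[0,0,0]]'

```text
clock: 17.48
position: [0.5987, -0.033, 0.0654]
tool_rot: [-3.14, -0.001, -3.074]
force: [-5.4, -9.9, 6.8]
grip_width: 0.0106
finger_force: 69.0
```

>>> apply_moves --linear '[[0.001,0.005,0],[0.001,0.01,0],[0.002,0.015,0],[0.002,0.015,0],[0.002,0.015,0]]' --delta_rot '[[0,0,0],[0,0,0],[0,0,0],[0,0,0],[0,0,0]]'

```text
clock: 17.9
position: [0.5986, -0.0328, 0.0654]
tool_rot: [-3.138, -0.001, -3.074]
force: [-1.5, -16.4, 5.2]
grip_width: 0.0107
finger_force: 68.8
```

Contact with the stop: force rises while the carriage stays put. Tightening.

>>> apply_moves --linear '[[0,0,0],[0,0,0],[0,0,0],[0,0,0],[0,0,0]]' --delta_rot '[[0,0,0.03],[0,0,0.08],[0,0,0.13],[0,0,0.17],[0,0,0.2]]'

```text
clock: 18.32
position: [0.5987, -0.0329, 0.0654]
tool_rot: [-3.138, 0.001, 2.785]
force: [-2.9, -16.7, 3.8]
grip_width: 0.0104
finger_force: 68.7
```

>>> apply_moves --linear '[[0,0,0],[0,0,0],[0,0,0],[0,0,0],[0,0,0]]' --delta_rot '[[0,0,0.03],[0,0,0.08],[0,0,0.13],[0,0,0.18],[0,0,0.22]]'

```text
clock: 18.73
position: [0.5987, -0.0329, 0.0655]
tool_rot: [-3.139, 0.002, 2.323]
force: [-3.6, -16.7, 4.9]
grip_width: 0.0106
finger_force: 68.8
```

>>> apply_moves --linear '[[0,0,0],[0,0,0],[0,0,0],[0,0,0],[0,0,0]]' --delta_rot '[[0,0,0.03],[0,0,0.07],[0,0,0.1],[0,0,0.12],[0,0,0.14]]'

```text
clock: 19.15
position: [0.5987, -0.0329, 0.0655]
tool_rot: [-3.14, 0.003, 2.034]
force: [-3.7, -18.1, 3.5]
grip_width: 0.01
finger_force: 69.0
```

```bash
python3 - <<'E'
from h import *
s=monitor.observe(); print(s['clock'],s['position'],s['tool_rot'],s['qpos'].round(2),s['force'],s['moment'],s['finger_force'])
E
```

```text
19.15 [ 0.59867298 -0.03292167  0.06554974] [-3.13993098e+00  3.01760564e-03  2.03363327e+00] [-0.2   0.71  0.22  1.8  -0.23  0.66  0.62] [ -3.65694339 -18.11191095   3.48161881] [-3.7284619   0.67350935  0.24098907] 68.97384881973267
```

>>> apply_moves --linear '[[-0.01,-0.003,0],[-0.02,-0.005,0],[-0.025,-0.007,0],[-0.025,-0.007,0],[-0.025,-0.007,0]]' --delta_rot '[[0,0,0],[0,0,0],[0,0,0],[0,0,0],[0,0,0]]'

```text
clock: 19.57
position: [0.5988, -0.0332, 0.0655]
tool_rot: [-3.14, 0.0, 2.037]
force: [-7.3, -5.2, 10.0]
grip_width: 0.0108
finger_force: 69.6
```

>>> apply_moves --linear '[[0,0,0],[0,0,0],[0,0,0],[0,0,0],[0,0,0]]' --delta_rot '[[0,0,0],[0,0,0],[0,0,0],[0,0,0],[0,0,0]]' --gripper -0.1

```text
clock: 19.98
position: [0.5997, -0.0323, 0.0653]
tool_rot: [3.141, -0.0, 2.038]
force: [-0.3, -0.4, -1.1]
grip_width: 0.0383
finger_force: 0.0
```

>>> apply_moves --linear '[[0,0,0],[0,0,0],[0,0,-0.05],[0,0,-0.2],[0,0,-0.4]]' --delta_rot '[[0,0,0],[0,0,0],[0,0,0],[0,0,0],[0,0,0]]'

```text
clock: 20.4
position: [0.5988, -0.0326, 0.105]
tool_rot: [-3.139, -0.001, 2.038]
force: [-0.1, -0.4, 0.1]
grip_width: 0.0385
finger_force: 0.0
```

>>> apply_moves --linear '[[-0.1,0,-0.3],[-0.2,0,-0.6],[-0.35,0,-0.9],[-0.5,0,-0.95],[-0.6,0,-1.0]]' --delta_rot '[[0,0,0],[0,0,0],[0,0,0],[0,0,0],[0,0,0]]'

```text
clock: 20.82
position: [0.6276, -0.0876, 0.2074]
tool_rot: [3.139, 0.002, 2.037]
force: [0.1, -0.2, -1.0]
grip_width: 0.0384
finger_force: 0.0
```

>>> apply_moves --linear '[[0,0,0],[0,0,0],[0,0,0],[0,0,0],[0,0,0]]' --delta_rot '[[0,0,0],[0,0,0],[0,0,0],[0,0,0],[0,0,0]]'

```text
clock: 21.23
position: [0.6263, -0.0854, 0.2046]
tool_rot: [-3.141, -0.001, 2.039]
force: [-0.3, -0.1, 0.6]
grip_width: 0.0383
finger_force: 0.0
```

```bash
python3 knob.py w6; python3 - <<'E'
from h import *
f=np.load('pics/w6.npz'); T=f['T']; P=wcloud(T,f['d']); m=cv2.inRange(cv2.cvtColor(f['im'],cv2.COLOR_RGB2HSV),(60,60,30),(92,255,255))>0
print(np.percentile(P[m][:,2],[1,50,90,97]).round(4))
E
```

```text
21.2333 [ 0.62625253 -0.08536398  0.20459752] [-3.14060787e+00 -7.67144848e-04  2.03881749e+00] [-0.14  0.58  0.28  1.62 -0.18  0.97  0.66]
607 [256.  123.6] centre [ 0.5994 -0.0326] size [0.0106 0.0441] axis deg -63.2 z 0.0856
blob 4233 [186.7  48.2] enc (0.5227, -0.0005, 0.0343) lsq [0.5226 0.0011] 0.0313
[0.0038 0.0887 0.1174 0.1185]
```

View pics/w6.png

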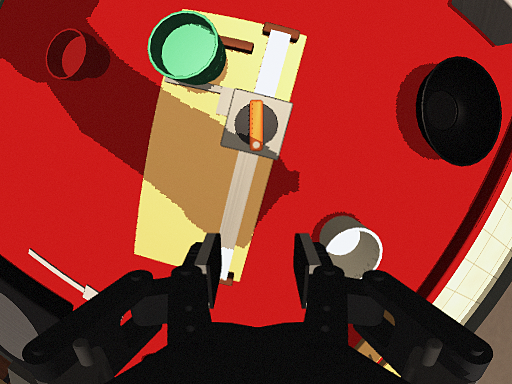

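The final view shows the stack (187,48) held between fence and end stop. The bar axis is at −63°, so the clamp is at about 1.31 rad. The rim is at 118 mm, which means it is fully nested. The fence-to-stop gap of about 44–45 mm matches the 45 mm foot.

```bash
python3 -c "
from workcell import workorder
print(workorder.job_done())"
```

```text
the job is handed in; nothing more can be done
None
```

The job is handed in, and no verdict came back: by my measurements the loose holder is fully nested (rim at 118 mm), the fence holds the stack snug against the end stop, and the knob is tight at about 1.31 rad.

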